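Jack up the hinged deck of the drive stand and hold it

ROBOT

A 6-joint arm with a two-finger parallel gripper is mounted at the origin on a cart in front of the work surface, level with it; the furniture and walls round the work are solid. World frame = base frame: x ahead of the robot, y to its left, z up, the work surface at z = 0. Lengths are in m, angles in rad, forces in N, time in s.
With the tool pointing down it reaches from about 0.35 to 0.925 m from the base axis. Payload 6.4 kg.
Tool frame: the origin (TCP) lies midway between the tips of the shut fingers; the grasp point (between the pads) lies 19 mm behind it (robot.pinch_z is the y of the grasp point in the tool frame, in m); y points along the fingers, x is the direction in which the jaws open and shut, and the axes are right-handed (so a half turn about y gives the same grasp; the last joint's range is limited). The gripper opens to 85 mm and grips with 20 to 120 N. Pads are 22 mm wide; open, the fingers measure 114 mm over their backs; the gripper's body (76 mm by 85 mm) begins 54 mm behind the grasp point. The pads swing forward as they close: fully open they stand 13 mm farther back than shut.
Start: joints at [1.036, 0.245, 1.558, -0, 1.339, -0.174], TCP at [0.229, 0.608, 0.231] pointing down, gripper open.
Joint ranges: [-3.13, 3.13], [-1.02, 2.26], [0.13, 2.54], [-0.95, 4.09], [0.21, 2.88], [-2.74, 2.74]. Speed limits (rad/s): [2.57, 2.57, 3.14, 3.14, 3.14, 3.14].

INTERFACE

Orientations are given as a 3x3 rotation matrix whose columns are the frame's x, y, z axes.
In Python, from cell import robot gives the robot as it stands.
- The arm moves only by the shell command python3 -m handwheel 'ROWS' [FORCE]. ROWS is a JSON object of lists of equal length, an entry for each row: "travel": the shift along the tool's x, y, z in cm, a list of three; "delta_rot": the turn, a rotation vector about the tool's x, y, z in rad, a list of three; "claw": the closure, from -1 (fully open) to 1 (shut). In form: {"travel": [[tx, ty, tz], ...], "delta_rot": [[wx, wy, wz], ...], "claw": [claw, ...]}. A call has 1 to 10 rows; each row is the pose to reach, as a shift and turn from the pose commanded when the call began, along the tool's axes at that moment; what a row does not reach only later rows make up. A row lasts 1/10 s, in which the tool goes at most 50 mm and 8.59 degrees, less where a joint would pass 70% of its speed; a pose out of reach is approached as far as the arm can. A call with a gripper value outside its range is refused whole. The fingers move at their own pace and stop on an object; FORCE is the grip in N (left out, the last holds). Time passes only in rows, so rows that repeat a pose let the fingers close. It gives the time, the measured TCP pose, the force and the opening at its end, in the units of the state.
- robot.state(): the state, without advancing time (a new reading comes with each control period).
- robot.snapshot(name): name is "scene" or "side" or "wrist"; returns a dict with "img" (420x560x3 uint8, blue, green, red), "mtx" (3x3 intrinsics, pixels), "R" (3x3) and "t" (3): a world point X has camera coordinates R X + t; the wrist camera has in their place "hand_eye" (4x4, takes a point from camera to tool coordinates, whose origin is the TCP and whose axes are the tool frame's). Camera axes: x right, y down, z forward; pixel columns grow to the right and rows downward; lengths in m; the calibration is good to about 2 mm. The wrist camera is an equidistant fisheye: a pixel r from the principal point sees the ray r / f radians off the axis. A picture is of the moment at which its call begins: read the wrist's pose just before it. There is no depth.
- robot.finish_job(): hands the job in, once; it reports no verdict.
The state is a dict: "time_s": time; "qpos": joint angles; "qd": joint speeds; "effort": joint torques, N m; "tcp_pos": TCP position; "orientation": TCP orientation; "contact_force": force on the tool from outside, world axes, zero at the start; "torque": the same for the moment, N m; "grip_width": finger opening in m.
Only numpy, scipy, OpenCV 4.12 (cv2) and the standard library are available. Lean on these libraries where they do the work, as an engineer would, in place of code of your own. Each camera call takes 0.05 s, during which the arm holds its last target. There are 200 camera calls.

TASK

Take the long lift pin with the blue band out of the wooden rack and stand it upright in the cup of the green lever jack, then let go of it. Move the jack, by its upright green carry post, until the pin stands centred under the yellow lift shoe on the lip of the drive stand. Then press the jack's red lever paddle right down so that the pin lifts the deck, and finish while still holding the lever down; do not touch the stand with the robot, keep the jack upright, and leave the short pin, tape roll and nippers alone.

Things in the scene. Friction and masses are not known exactly. Their poses are not given: they have to be found in the camera images.
- long_pin: steel pin with a blue band near its top, 16 mm in diameter, 90 mm long, 70 g; it starts upright in one of the rack's two holes, standing out 60 mm above the rack's top. Origin: centre of its foot; z along the pin, upward.
- pin_top (a point): centre of the long pin's top face.
- short_pin: like the long pin but 60 mm long and with an orange band; in the rack's other hole (the two swap places). Too short for the job; leave it. Origin: centre of its foot.
- pin_rack: light wooden block, fixed, 90 x 46 x 40 mm (x, y, z); two blind holes 18.5 mm wide and 30 mm deep (floor 10 mm above the table) at x = -22 and +22 mm. Origin: centre of its underside.
- jack: small loose lever jack, about 0.9 kg, that slides on the table. Dark base plate 220 x 70 x 10 mm (x from -115 to +105 mm). Green carry post: 30 mm along x, 24 mm across y, centred at x = -10 mm, y = 0, with its top at z = 85 mm; grasp it across y from above (flat sides free from about z = 30 mm up). The steel saddle cup is at x = +85 mm; the lever is behind the post, towards -x. Origin: centre on the table, x towards the cup, z up.
- cup_floor (a point): centre of the inner floor of the jack's saddle cup, 50 mm above the table while the lever is up. The cup is 21 mm wide inside and 35 mm deep, its mouth flared to about 34 mm at the rim (85 mm above the table); outside 29 to 42 mm wide. With the long pin in it the pin's top is 140 mm above the table, about 12 mm below the lift point.
- pump_lever (a joint): angle of the jack's lever: 0 = up (start), 0.5 rad = right down (stop). Pressing raises the saddle by 60 mm per rad, 30 mm in all; the last 18 mm or so lift the deck. A spring pushes the lever up again when it is let go. It takes about 3 N at the paddle with no load and up to about 12 N when lifting.
- paddle (a point): centre of the top of the red lever paddle (38 x 36 mm, 8 mm thick), behind the jack's post. The lever pivots about the jack's y axis at jack x = -35 mm, z = 45 mm, and the paddle is 95 mm from that pivot: its top is about 94 mm above the table when up, 49 mm above it when right down, and it moves about 14 mm towards the jack's -x on the way. Press it from above with the shut fingertips.
- drive_stand: fixed grey stand with a hinged aluminium deck that carries a blue and dark drive unit; base 115 x 110 mm, up to about 225 mm high. The deck's lip juts out about 62 mm beyond the base towards the stand's -x: lip edge at x = -70 mm, underside 157 mm and top 169 mm above the table. Origin: on the table, 7.5 mm inside the base's front edge; x points away from the lip, to the hinge at x = 90 mm.
- lift_shoe: yellow shoe clipped round the edge of the lip, 45 x 36 mm and 20 mm high, with a black dot on top straight above the lift point; it sits anywhere within 20 mm either side of the lip's middle and is tight (it does not slide in use). Origin: above the lift point, in mid deck.
- lift_point (a point): centre of the black disc (30 mm wide) under the lift shoe, facing down, 152 mm above the table before the lift. It lies 20 mm behind the lip's edge.
- tape: roll of black tape, 66 mm wide, 19 mm high, a bystander. Origin: centre of underside.
- nippers: red-handled nippers lying flat, 144 mm long, a bystander. Origin: centre of underside.

How it is judged:
On the way, in this order (a step that is already met when the one before it is completed fails the run):
1. the long pin stands upright on the floor of the jack's cup, let go (horizontal distance between long_pin and cup_floor below 0.006 m and distance between long_pin and cup_floor below 0.008 m and angle between long_pin's own z axis and vertical below 0.15 rad and contact force between the fingers and long_pin below 0.3 N), for 0.2 s.
2. the jack stands with the pin's top within 10 mm (horizontally) of the lift point, lever still up (horizontal distance between pin_top and lift_point below 0.01 m and height (world z) of jack below 0.003 m and value of joint pump_lever below 0.1 rad and distance between long_pin and cup_floor below 0.008 m), for 0.2 s.
At the end, for the whole second after the job is handed in: The robot still presses the jack (over 1 N), lever past 0.42 rad; lift point over 162 mm above the table (raised 10 mm), carried (over 2 N) by the long pin upright in the cup, its top within 12 mm of the lift point; jack flat on the table; robot not touching the stand (value of joint pump_lever above 0.42 rad and height (world z) of lift_point above 0.162 m and horizontal distance between pin_top and lift_point below 0.012 m and distance between long_pin and cup_floor below 0.008 m and angle between long_pin's own z axis and vertical below 0.15 rad and contact force between long_pin and lift_shoe above 2 N and contact force between each of the arm, the fingers and drive_stand below 0.5 N and contact force between any of the fingers, the arm and jack above 1 N and angle between jack's own z axis and vertical below 0.05 rad and height (world z) of jack below 0.004 m); the arm keeps its last pose, push and grip.
It fails at once if the robot pushes on the stand (contact force between any of the arm, the fingers and drive_stand above 4 N).
It fails at once if the jack is tipped (angle between jack's own z axis and vertical above 0.35 rad).
It fails at once if the short pin, tape or nippers are displaced by more than 30 mm (distance of any of short_pin, tape, nippers from where it was at the start of the episode above 0.03 m).
It also fails if it takes over 66 s, if anything falls off the work surface, if the arm or the gripper's body presses on something with over 40 N, if the wrist force passes 120 N, or if a joint passes its speed limit or range.

## Working session

There is one attempt and no reset: what is moved stays moved. The work goes in short steps, Python scripts to look and compute and a shell command to move; the robot and the scene stay as the last step left them, time stands still between calls to the robot, and variables do not carry over. Pictures are saved under pics/ and viewed, about 8 in all and at most 12, crops included, and the job is handed in when it is done.

```bash
ls; mkdir -p pics; python3 - <<'E'
from cell import robot
import cv2,numpy as np
s=robot.state();print(s);print(robot.pinch_z)
for n in("scene","side"):
    d=robot.snapshot(n);cv2.imwrite(f"pics/{n}0.png",d["img"]);np.savez(f"pics/{n}.npz",**d)
    print(n,d["mtx"],-d["R"].T@d["t"])
E
```

```text
pics
{'time_s': 0.0, 'qpos': array([ 1.03590616e+00,  2.45803984e-01,  1.55900889e+00,  1.39144175e-05,
        1.33868432e+00, -1.74104231e-01]), 'qd': array([ 9.99396994e-05, -8.39449176e-04,  4.08276389e-04,  2.61941673e-04,
        1.89304455e-03, -9.63285972e-05]), 'effort': array([ 1.86081102e-04, -4.29521191e+01, -3.26122713e+01, -9.67618621e-05,
        5.58382351e-03, -4.52274583e-05]), 'tcp_pos': array([0.22916534, 0.6076746 , 0.23018952]), 'orientation': array([[ 3.53011762e-01, -9.82484251e-04, -9.35618368e-01],
       [ 9.35617008e-01, -1.63162287e-03,  3.53012963e-01],
       [-1.87340600e-03, -9.99998186e-01,  3.43246913e-04]]), 'contact_force': array([-0.30641493,  0.12580556,  0.19542213]), 'torque': array([ 0.0060004 ,  0.02717276, -0.02480695]), 'grip_width': 0.08552581759473939}
-0.0187
scene [[439.26893467   0.         282.4595091 ]
 [  0.         439.26893467 212.32061787]
 [  0.           0.           1.        ]] [-0.17666436 -0.3676864   1.03348183]
side [[396.26127534   0.         280.27895801]
 [  0.         396.26127534 209.4570664 ]
 [  0.           0.           1.        ]] [-0.03958292  1.04794007  0.56184238]
```

```bash
python3 - <<'E'
import cv2
for n in("scene","side"):
    i=cv2.imread(f"pics/{n}0.png");cv2.imwrite(f"pics/{n}0b.png",cv2.resize(i,(800,600),interpolation=cv2.INTER_CUBIC))
E
```

```text
(no output)
```

View pics/scene0b.png

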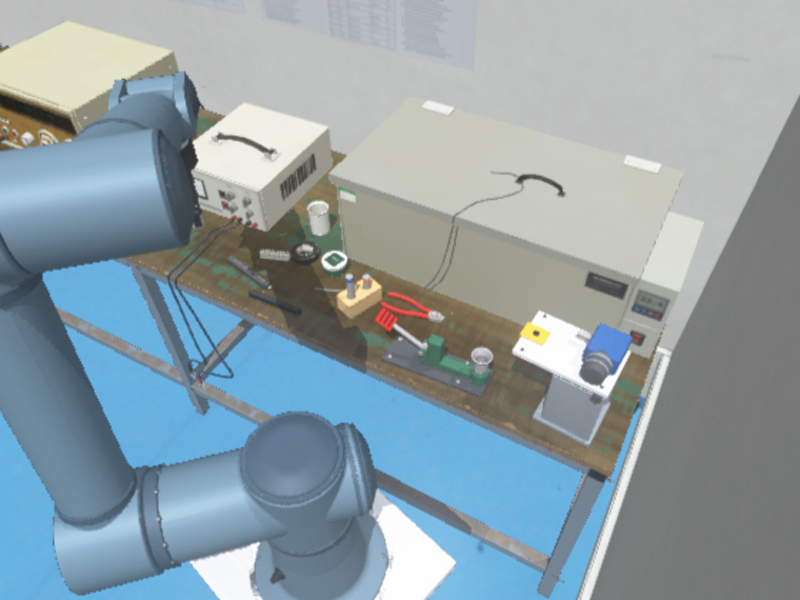

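View pics/side0b.png

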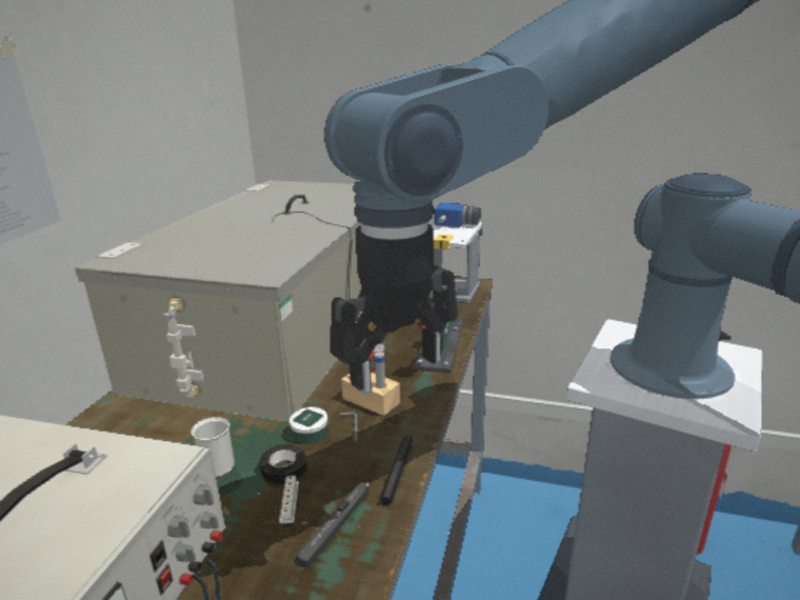

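The scene view shows the rack at about (358,297), with the blue pin at (350,285) left of the orange one. The jack lies at (440,360) with its paddle at (388,318), the cup is at (482,358), and the shoe is at (535,333) on the stand. Next I'll enlarge the area for pixel readings.

```bash
python3 - <<'E'
import cv2
i=cv2.imread("pics/scene0.png")
c=cv2.resize(i[180:280,228:361],(798,600),interpolation=cv2.INTER_CUBIC);cv2.imwrite("pics/c1.png",c)
c=cv2.resize(i[215:315,328:461],(798,600),interpolation=cv2.INTER_CUBIC);cv2.imwrite("pics/c2.png",c)
E
```

```text
(no output)
```

View pics/c1.png

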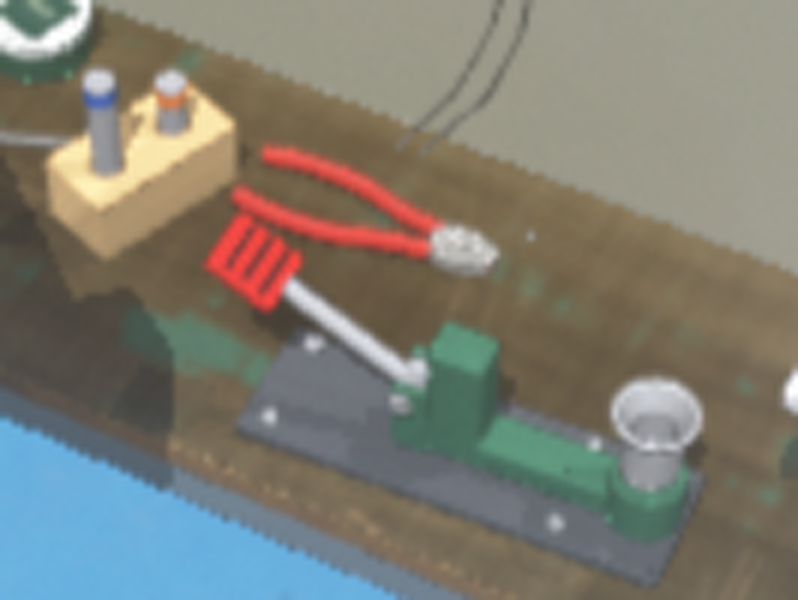

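View pics/c2.png

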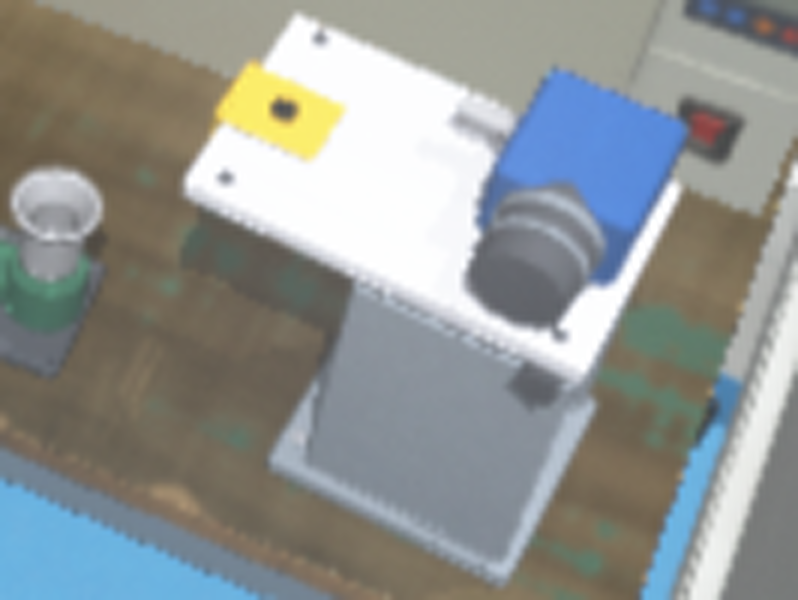

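```bash
cat > h.py <<'E'
import numpy as np,cv2
def ray(d,px,z):
    K,R,t=d["mtx"],d["R"],d["t"];c=-R.T@t
    v=R.T@np.linalg.solve(K,[px[0],px[1],1.]);return c+v*(z-c[2])/v[2]
E
python3 - <<'E'
from h import *
np.set_printoptions(precision=4,suppress=True)
d=dict(np.load("pics/scene.npz"))
def g(n,u,v,z,ox=228,oy=180):
    p=ray(d,((u+.5)/6-.5+ox,(v+.5)/6-.5+oy),z);print(n,p);return p
a=g("long",100,77,.1);b=g("short",171,80,.07);print("sep",np.linalg.norm((a-b)[:2]))
ll=g("plate LL",238,430,.01);lf=g("plate LF",295,335,.01);rn=g("plate RN",655,583,.01);rf=g("RF",703,478,.01)
print(np.linalg.norm(ll-lf),np.linalg.norm(rn-ll),np.linalg.norm(rf-lf))
ax=(rn-ll+rf-lf);ax/=np.linalg.norm(ax);print("yaw",np.degrees(np.arctan2(ax[1],ax[0])))
o=(ll+lf+rn+rf)/4+ax*.005;print("orig",o,"cup exp",o+ax*.085,"paddle exp",o-ax*.117)
g("cup",656,412,.085);g("paddle",254,262,.094)
g("posttop",464,350,.085)
X=lambda n,u,v,z:g(n,u,v,z,328,215)
X("cup2",56,205,.085)
dot=X("dot",285,110,.173)
f=X("lipfar",297,12,.169);n=X("lipnear",186,187,.169);r=X("deckR",588,387,.169)
print(np.linalg.norm(f-n),np.linalg.norm(r-n))
for p in((n-r),(f-n)):print(np.degrees(np.arctan2(p[1],p[0])))
X("baseNL",270,462,0);X("baseNR",503,583,0)
E
```

```text
long [0.4154 0.3679 0.1   ]
short [0.4582 0.3632 0.07  ]
sep 0.043009473715856866
plate LL [0.3529 0.2113 0.01  ]
plate LF [0.4149 0.2329 0.01  ]
plate RN [0.4232 0.0078 0.01  ]
RF [0.4858 0.0291 0.01  ]
0.06562030839163821 0.21521744388339528 0.2157686152003632
yaw -70.86771838247648
orig [0.4208 0.1156 0.01  ] cup exp [0.4487 0.0353 0.01  ] paddle exp [0.3825 0.2261 0.01  ]
cup [0.4518 0.0385 0.085 ]
paddle [0.3849 0.2288 0.094 ]
posttop [0.4189 0.1258 0.085 ]
cup2 [0.4504 0.0374 0.085 ]
dot [ 0.4984 -0.0385  0.173 ]
lipfar [ 0.5511 -0.0078  0.169 ]
lipnear [ 0.4393 -0.0316  0.169 ]
deckR [ 0.4676 -0.205   0.169 ]
0.11433300983163158 0.17562688776181196
99.27793712704442
12.036112879690181
baseNL [ 0.4586 -0.09    0.    ]
baseNR [ 0.4785 -0.2007  0.    ]
```

```bash
cat >> h.py <<'E'
def go(xy,z,yaw):
    """print travel (cm) and turn for target TCP, tool down, tool x at world yaw (deg)"""
    from cell import robot
    s=robot.state();R=s["orientation"];a=np.radians(yaw)
    T=np.array([[np.cos(a),0,-np.sin(a)],[np.sin(a),0,np.cos(a)],[0,-1,0]])
    T[:,2]=np.cross(T[:,0],T[:,1])
    print("t",s["time_s"],"tcp",s["tcp_pos"].round(4),"yaw",np.degrees(np.arctan2(R[1,0],R[0,0])).round(2),"F",s["contact_force"].round(1),"w",s["grip_width"].round(4))
    print("travel",(100*R.T@(np.array([*xy,z])-s["tcp_pos"])).round(2),"rot",cv2.Rodrigues(R.T@T)[0].ravel().round(4))
E
python3 - <<'E'
from h import *
d=dict(np.load("pics/scene.npz"))
for u,v in((300,105),(780,270)):print(ray(d,(u/6+228,v/6+180),0))
go((.4154,.3679),.16,83.7)
E
```

```text
[0.53905697 0.34849149 0.        ]
[0.62396369 0.08490644 0.        ]Traceback (most recent call last):
  File "<stdin>", line 4, in <module>
  File "h.py", line 11, in go
    print("t",s["time_s"],"tcp",s["tcp_pos"].round(4),"yaw",np.degrees(np.arctan2(R[1,0],R[0,0])).round(2),"F",s["contact_force"].round(1),"w",s["grip_width"].round(4))
                                                                                                                                               ^^^^^^^^^^^^^^^^^^^^^
AttributeError: 'float' object has no attribute 'round'
```

```bash
sed -i 's/s\["grip_width"\].round(4)/round(s["grip_width"],4)/' h.py; python3 - <<'E'
from h import *
go((.4154,.3679),.16,83.7)
E
```

```text
t 0.1 tcp [0.2292 0.6077 0.2303] yaw 69.33 F [0.3 0.  0.1] w 0.0849
travel [-15.85   7.05 -25.89] rot [-0.0005 -0.2508 -0.0017]
```

```bash
python3 -m handwheel '{"travel":[[-2,0.5,-3.2],[-4,1,-6.5],[-6,2,-9.8],[-8,3,-13],[-10,4,-16.3],[-12,5,-19.6],[-14,6,-22.9],[-15.85,7.05,-25.89],[-15.85,7.05,-25.89],[-15.85,7.05,-25.89]],"delta_rot":[[0,-0.03,0],[0,-0.06,0],[0,-0.1,0],[0,-0.13,0],[0,-0.16,0],[0,-0.2,0],[0,-0.23,0],[0,-0.251,0],[0,-0.251,0],[0,-0.251,0]],"claw":[-1,-1,-1,-1,-1,-1,-1,-1,-1,-1]}'
python3 - <<'E'
from h import *
from cell import robot
go((.4154,.3679),.052,83.7)
d=robot.snapshot("wrist");cv2.imwrite("pics/w1.png",d["img"]);np.savez("pics/w1.npz",**d)
print(d["mtx"],d["hand_eye"])
E
```

```text
time_s: 1.1
tcp_pos: [0.4156, 0.368, 0.1603]
orientation: [[0.111, -0.001, -0.994], [0.994, -0.0, 0.111], [-0.0, -1.0, 0.001]]
contact_force: [-0.6, 0.2, 0.3]
grip_width: 0.0852
t 1.1 tcp [0.4156 0.368  0.1603] yaw 83.61 F [-0.6  0.2  0.3] w 0.0852
travel [-1.000e-02  1.083e+01  1.000e-02] rot [-0.0012 -0.0016 -0.0004]
[[325.1922621    0.         282.67675843]
 [  0.         325.1922621  211.04434529]
 [  0.           0.           1.        ]] [[ 9.99999348e-01 -1.13599879e-03  1.13951204e-04 -1.03197448e-03]
 [-4.24418644e-04 -2.77230641e-01  9.60803305e-01 -1.41212390e-01]
 [-1.05988063e-03 -9.60802727e-01 -2.77230943e-01  7.06956218e-02]
 [ 0.00000000e+00  0.00000000e+00  0.00000000e+00  1.00000000e+00]]
```

View pics/w1.png

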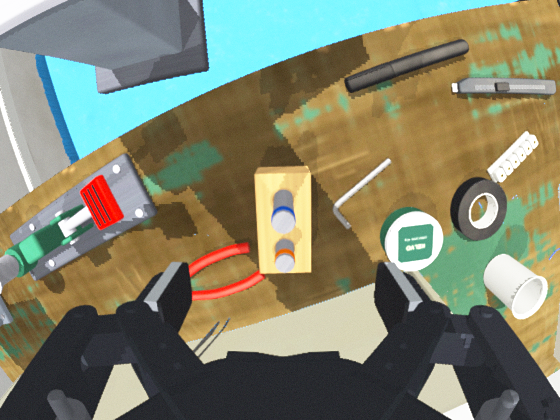

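The wrist view shows the blue pin's top at (283,220), the orange pin's at (286,263), and the fingers clear on both sides of the rack.

```bash
cat >> h.py <<'E'
def wray(d,s,px,z):
    K=d["mtx"];q=np.array([(px[0]-K[0,2])/K[0,0],(px[1]-K[1,2])/K[1,1]]);r=np.linalg.norm(q)
    v=np.array([*(q/r*np.sin(r)),np.cos(r)]);R=s["orientation"];H=d["hand_eye"]
    c=s["tcp_pos"]+R@H[:3,3];v=R@H[:3,:3]@v;return c+v*(z-c[2])/v[2]
E
python3 - <<'E'
from h import *
from cell import robot
d=dict(np.load("pics/w1.npz"));s=robot.state()
print(wray(d,s,(283,220),.1),wray(d,s,(286,263),.07),"paddle",wray(d,s,(101,202),.094))
E
```

```text
[0.40902561 0.36867173 0.1       ] [0.45404522 0.36607848 0.07      ] paddle [0.38287949 0.23644352 0.094     ]
```

```bash
python3 -m handwheel '{"travel":[[0,2,0.4],[0,4.5,0.4],[0,7,0.4],[0,9,0.4],[0,10.3,0.4],[0,10.8,0.4],[0,10.8,0.4]],"delta_rot":[[0,0,0],[0,0,0],[0,0,0],[0,0,0],[0,0,0],[0,0,0],[0,0,0]],"claw":[-1,-1,-1,-1,-1,-1,-1]}' 30
python3 -m handwheel '{"travel":[[0,0,0],[0,0,0],[0,0,0],[0,0,0],[0,0,0],[0,0,0],[0,0,0],[0,0,0],[0,0,0],[0,0,0]],"delta_rot":[[0,0,0],[0,0,0],[0,0,0],[0,0,0],[0,0,0],[0,0,0],[0,0,0],[0,0,0],[0,0,0],[0,0,0]],"claw":[1,1,1,1,1,1,1,1,1,1]}' 30
```

```text
time_s: 1.85
tcp_pos: [0.4114, 0.3694, 0.0527]
orientation: [[0.109, -0.0, -0.994], [0.994, -0.0, 0.109], [-0.0, -1.0, 0.0]]
contact_force: [-0.2, -0.2, 1.3]
grip_width: 0.0853
time_s: 2.85
tcp_pos: [0.412, 0.369, 0.0531]
orientation: [[0.11, 0.0, -0.994], [0.994, 0.0, 0.11], [0.0, -1.0, -0.0]]
contact_force: [-1.0, -1.1, 4.6]
grip_width: 0.0152
```

```bash
python3 -m handwheel '{"travel":[[0,-1,0],[0,-3,0],[0,-5,0],[0,-7.5,0],[0,-10,0],[0,-12,0],[0,-13,0],[0,-13,0],[0,-13,0]],"delta_rot":[[0,0,0],[0,0,0],[0,0,0],[0,0,0],[0,0,0],[0,0,0],[0,0,0],[0,0,0],[0,0,0]],"claw":[1,1,1,1,1,1,1,1,1]}'
python3 - <<'E'
from h import *
go((.4503+.04,.12),.183,19.1)
go((.435,.085),.183,19.1)
E
```

```text
time_s: 3.75
tcp_pos: [0.4112, 0.3686, 0.1818]
orientation: [[0.11, -0.001, -0.994], [0.994, -0.001, 0.11], [-0.001, -1.0, 0.001]]
contact_force: [0.2, 0.2, -0.9]
grip_width: 0.0155
t 3.75 tcp [0.4112 0.3686 0.1818] yaw 83.71 F [ 0.2  0.2 -0.9] w 0.0155
travel [-23.84  -0.12 -10.59] rot [-7.0000e-04  1.1276e+00 -1.5000e-03]
t 3.75 tcp [0.4112 0.3686 0.1818] yaw 83.71 F [ 0.2  0.2 -0.9] w 0.0155
travel [-27.93  -0.11  -5.48] rot [-7.0000e-04  1.1276e+00 -1.5000e-03]
```

```bash
python3 - <<'E'
from h import *
go((.4125,.024),.183,19.1)
E
```

```text
t 3.75 tcp [0.4112 0.3686 0.1818] yaw 83.71 F [ 0.2  0.2 -0.9] w 0.0155
travel [-34.24  -0.1   -3.91] rot [-7.0000e-04  1.1276e+00 -1.5000e-03]
```

```bash
python3 -m handwheel '{"travel":[[-3,0,-0.4],[-7,0,-0.8],[-11,0,-1.2],[-15,0,-1.7],[-19,0,-2.2],[-23,0,-2.6],[-27,0,-3.1],[-30.5,0,-3.5],[-33,0,-3.8],[-34.2,0,-3.9]],"delta_rot":[[0,0.1,0],[0,0.22,0],[0,0.35,0],[0,0.48,0],[0,0.61,0],[0,0.74,0],[0,0.87,0],[0,1,0],[0,1.1,0],[0,1.128,0]],"claw":[1,1,1,1,1,1,1,1,1,1]}'
python3 -m handwheel '{"travel":[[0,0,0],[0,0,0]],"delta_rot":[[0,0,0],[0,0,0]],"claw":[1,1]}'
python3 - <<'E'
from h import *
from cell import robot
import pickle
go((.4503,.037),.183,19.1)
s=robot.state();d=robot.snapshot("wrist");pickle.dump((d,s),open("pics/w2.pkl","wb"))
i=d["img"][100:415,70:490];cv2.imwrite("pics/w2.png",cv2.resize(i,(800,600),interpolation=cv2.INTER_CUBIC))
E
```

```text
time_s: 4.75
tcp_pos: [0.4122, 0.0232, 0.1814]
orientation: [[0.946, -0.002, -0.323], [0.323, 0.0, 0.946], [-0.002, -1.0, 0.001]]
contact_force: [0.2, 0.1, 0.1]
grip_width: 0.0151
time_s: 4.95
tcp_pos: [0.4127, 0.0254, 0.1822]
orientation: [[0.945, -0.001, -0.328], [0.328, 0.001, 0.945], [-0.001, -1.0, 0.001]]
contact_force: [0.2, 0.5, -1.3]
grip_width: 0.0151
t 4.95 tcp [0.4127 0.0254 0.1822] yaw 19.17 F [ 0.2  0.5 -1.3] w 0.0151
travel [ 3.93 -0.09 -0.14] rot [-0.0011  0.0012 -0.0009]
```

View pics/w2.png

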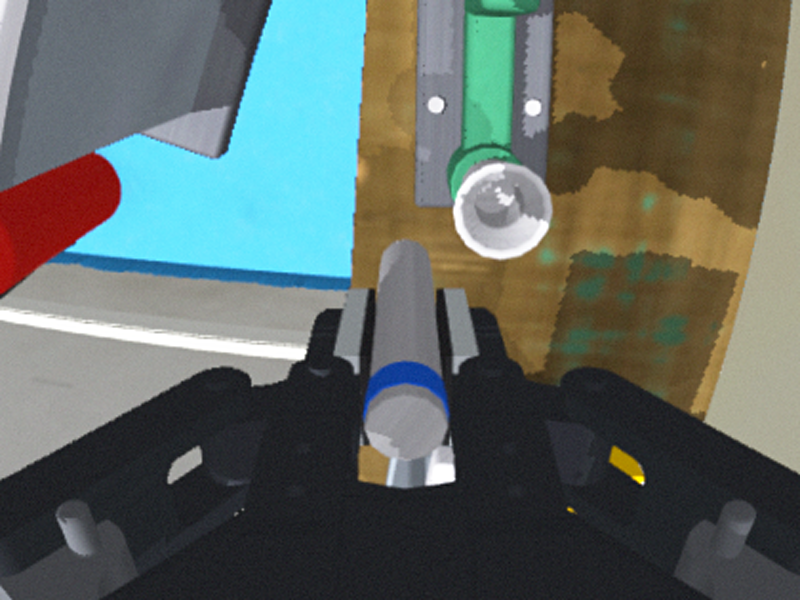

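```bash
python3 - <<'E'
from h import *
import pickle
d,s=pickle.load(open("pics/w2.pkl","rb"))
k=800/420
P=lambda u,v:(u/k+70,v/k+100)
c=wray(d,s,P(503,209),.085);print("cup",c,"left/right",wray(d,s,P(453,209),.085),wray(d,s,P(552,209),.085))
R=s["orientation"];t=s["tcp_pos"]
for n,u,v,y in(("foot near edge",407,240,.043),("topcentre",407,417,-.047)):
    w=wray(d,s,P(u,v),t[2]-y);print(n,R.T@(w-t))
print("cup tool",R.T@(c-t))
print("plate end corners",wray(d,s,P(415,205),.01))
E
```

```text
cup [0.44853182 0.03997256 0.085     ] left/right [0.42936498 0.03332098 0.085     ] [0.4677944  0.04666214 0.085     ]
foot near edge [-0.00016037  0.04300845  0.00720018]
topcentre [-0.00041974 -0.04699574  0.00342042]
cup tool [0.03872786 0.09712283 0.00192293]
plate end corners [0.42229732 0.01074706 0.01      ]
```

```bash
python3 -m handwheel '{"travel":[[1.5,0,0.1],[3.2,0,0.1],[3.92,0,0.1],[3.92,2,0.1],[3.92,4,0.1],[3.92,5,0.1],[3.92,5.5,0.1],[3.92,6.0,0.1],[3.92,6.5,0.1],[3.92,7,0.1]],"delta_rot":[[0,0,0],[0,0,0],[0,0,0],[0,0,0],[0,0,0],[0,0,0],[0,0,0],[0,0,0],[0,0,0],[0,0,0]],"claw":[1,1,1,1,1,1,1,1,1,1]}'
python3 - <<'E'
from h import *
from cell import robot
go((.4503,.037),.093,19.1)
d=robot.snapshot("wrist");cv2.imwrite("pics/w3.png",cv2.resize(d["img"][100:415,70:490],(800,600)))
E
```

```text
time_s: 6.0
tcp_pos: [0.4502, 0.0384, 0.1131]
orientation: [[0.945, 0.001, -0.327], [0.327, -0.0, 0.945], [0.001, -1.0, -0.001]]
contact_force: [-0.4, 1.4, -0.5]
grip_width: 0.0152
t 6.0 tcp [0.4502 0.0384 0.1131] yaw 19.09 F [-0.4  1.4 -0.5] w 0.0152
travel [-0.04  2.01 -0.13] rot [ 0.0006 -0.0003  0.0011]
```

View pics/w3.png

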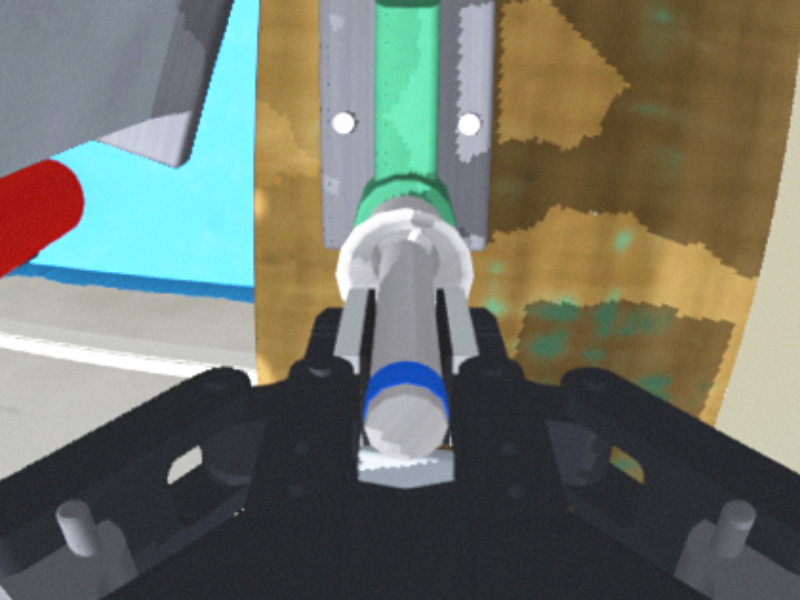

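The pin at (405,250) is inside the cup rim and nearly centred, so I'll lower it the rest of the way.

```bash
python3 -m handwheel '{"travel":[[0,0.5,0],[0,1,0],[0,1.4,0],[0,1.7,0],[0,1.85,0],[0,1.95,0],[0,1.95,0],[0,1.95,0]],"delta_rot":[[0,0,0],[0,0,0],[0,0,0],[0,0,0],[0,0,0],[0,0,0],[0,0,0],[0,0,0]],"claw":[1,1,1,1,1,1,1,1]}'
```

```text
time_s: 6.85
tcp_pos: [0.4499, 0.0384, 0.0934]
orientation: [[0.945, 0.0, -0.327], [0.327, -0.0, 0.945], [0.0, -1.0, -0.0]]
contact_force: [-0.1, -0.2, -1.2]
grip_width: 0.0151
```

```bash
python3 -m handwheel '{"travel":[[0,0,0],[0,0,0],[0,0,0],[0,0,0],[0,0,0],[0,0,0],[0,0,0],[0,0,0]],"delta_rot":[[0,0,0],[0,0,0],[0,0,0],[0,0,0],[0,0,0],[0,0,0],[0,0,0],[0,0,0]],"claw":[-0.5,-1,-1,-1,-1,-1,-1,-1]}'
python3 -m handwheel '{"travel":[[0,-2,0],[0,-5,0],[0,-8,0],[0,-10,0],[0,-10,2],[0,-10,5],[0,-10,8],[0,-10,9],[0,-10,9]],"delta_rot":[[0,0,0],[0,0,0],[0,0,0],[0,0,0],[0,0,0],[0,0,0],[0,0,0],[0,0,0],[0,0,0]],"claw":[-1,-1,-1,-1,-1,-1,-1,-1,-1]}'
python3 - <<'E'
from h import *
from cell import robot
import pickle
go((.418,.126),.041,19.1)
s=robot.state();d=robot.snapshot("wrist");pickle.dump((d,s),open("pics/w4.pkl","wb"))
cv2.imwrite("pics/w4.png",cv2.resize(d["img"],(800,600),interpolation=cv2.INTER_CUBIC))
E
```

```text
time_s: 7.65
tcp_pos: [0.4498, 0.0385, 0.0933]
orientation: [[0.945, -0.0, -0.327], [0.327, -0.0, 0.945], [-0.0, -1.0, -0.0]]
contact_force: [0.4, 1.2, 0.4]
grip_width: 0.0855
time_s: 8.55
tcp_pos: [0.42, 0.1242, 0.1932]
orientation: [[0.944, -0.0, -0.329], [0.329, -0.0, 0.944], [-0.0, -1.0, -0.0]]
contact_force: [0.1, 0.1, 0.3]
grip_width: 0.0852
t 8.55 tcp [0.42   0.1242 0.1932] yaw 19.22 F [0.1 0.1 0.3] w 0.0852
travel [-0.13 15.22  0.24] rot [ 0.0002  0.002  -0.0001]
```

View pics/w4.png

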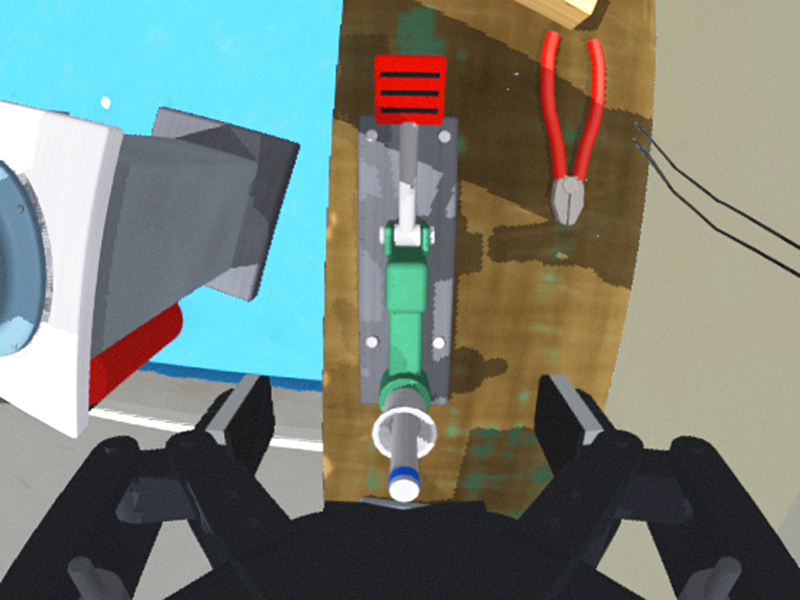

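The pin stands upright in the cup with its top at (404,490). The post top is at (407,288), and the paddle at (410,90).

```bash
python3 - <<'E'
from h import *
import pickle
d,s=pickle.load(open("pics/w4.pkl","rb"));R=s["orientation"];t=s["tcp_pos"]
P=lambda u,v:(u*.7,v*.7)
for n,u,v,z in(("post",407,288,.085),("postL",388,288,.085),("postR",427,288,.085),("post near",407,312,.085),("paddle",410,88,.094),("cup",404,434,.085),("pintop",404,490,.14),("pL",358,117,.01),("pR",459,117,.01),("pL2",362,402,.01),("pR2",450,402,.01)):
    w=wray(d,s,P(u,v),z);print(n,w.round(4),(R.T@(w-t)).round(4))
E
```

```text
post [0.4191 0.1297 0.085 ] [0.001  0.1082 0.0055]
postL [0.4092 0.1262 0.085 ] [-0.0095  0.1082  0.0055]
postR [0.4296 0.1333 0.085 ] [0.0121 0.1082 0.0055]
post near [0.4237 0.1165 0.085 ] [ 0.001   0.1082 -0.0084]
paddle [0.3851 0.2318 0.094 ] [0.0025 0.0992 0.1131]
cup [0.4485 0.0401 0.085 ] [-0.0007  0.1082 -0.0888]
pintop [0.4488 0.0392 0.14  ] [-0.0008  0.0532 -0.0897]
pL [0.3541 0.2156 0.01  ] [-0.0321  0.1832  0.108 ]
pR [0.4196 0.2385 0.01  ] [0.0373 0.1832 0.1081]
pL2 [0.423  0.0124 0.01  ] [-0.0339  0.1832 -0.1066]
pR2 [0.4888 0.0351 0.01  ] [ 0.0357  0.1832 -0.1067]
```

```bash
python3 -m handwheel '{"travel":[[0.1,2,0.55],[0.1,5,0.55],[0.1,8,0.55],[0.1,11,0.55],[0.1,13,0.55],[0.1,14.5,0.55],[0.1,15.1,0.55],[0.1,15.1,0.55]],"delta_rot":[[0,0.01,0],[0,0.01,0],[0,0.01,0],[0,0.01,0],[0,0.01,0],[0,0.01,0],[0,0.01,0],[0,0.01,0]],"claw":[-1,-1,-1,-1,-1,-1,-1,-1]}' 60
python3 -m handwheel '{"travel":[[0,0,0],[0,0,0],[0,0,0],[0,0,0],[0,0,0],[0,0,0],[0,0,0],[0,0,0]],"delta_rot":[[0,0,0],[0,0,0],[0,0,0],[0,0,0],[0,0,0],[0,0,0],[0,0,0],[0,0,0]],"claw":[0.3,0.3,0.5,1,1,1,1,1]}' 60
python3 - <<'E'
from h import *
from cell import robot
go((.4201+.047,.13-.0765),.0421,18.6)
for n in("scene","side"):
    d=robot.snapshot(n);cv2.imwrite(f"pics/{n}1.png",d["img"])
a=cv2.imread("pics/scene1.png")[200:275,300:400];b=cv2.imread("pics/side1.png")[120:270,240:440]
cv2.imwrite("pics/v7.png",np.hstack([cv2.resize(a,(400,300)),cv2.resize(b,(400,300))]))
E
```

```text
time_s: 9.4
tcp_pos: [0.4193, 0.1283, 0.0417]
orientation: [[0.949, -0.002, -0.316], [0.316, -0.0, 0.949], [-0.002, -1.0, 0.0]]
contact_force: [-0.0, -0.2, 0.0]
grip_width: 0.0855
time_s: 10.2
tcp_pos: [0.4199, 0.1291, 0.0429]
orientation: [[0.948, 0.001, -0.317], [0.317, 0.0, 0.948], [0.001, -1.0, -0.0]]
contact_force: [-2.2, 0.5, 5.9]
grip_width: 0.0231
t 10.2 tcp [0.4199 0.1291 0.0429] yaw 18.51 F [-2.2  0.5  5.9] w 0.0231
travel [ 2.08  0.08 -8.67] rot [ 0.0002 -0.0016  0.0006]
```

View pics/v7.png

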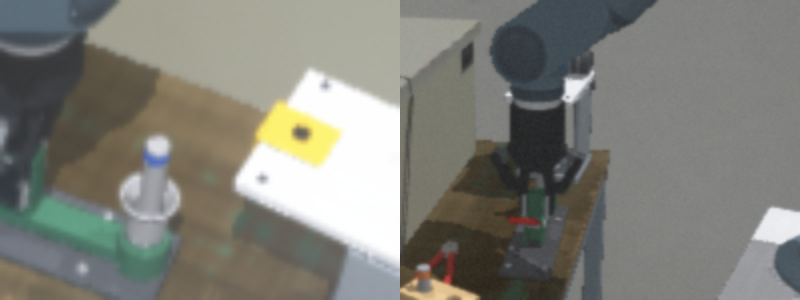

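Left half: the pin top is at (157,146) and the black dot at (302,132), both in 4x crop pixels with origin (300,200). The gripper holds the post.

```bash
python3 - <<'E'
from h import *
from cell import robot
d=dict(np.load("pics/scene.npz"))
im=cv2.imread("pics/scene1.png")
f=lambda u,v:((u+.5)/4-.5+300,(v+.5)/4-.5+200)
p=ray(d,f(157,146),.14);l=ray(d,f(302,132),.173);c=ray(d,f(150,196),.085)
# subpixel dot centroid: dark pixels inside yellow
r=im[222:245,362:390].astype(float);hsv=cv2.cvtColor(im[222:245,362:390],cv2.COLOR_BGR2GRAY).astype(float)
y,x=np.mgrid[222:245,362:390];w=np.clip(130-hsv,0,None)*((abs(x-375.5)<5)&(abs(y-233)<5));print("dot px",(w*x).sum()/w.sum(),(w*y).sum()/w.sum())
l2=ray(d,((w*x).sum()/w.sum(),(w*y).sum()/w.sum()),.173)
print(p,c,l,l2,"shift",l2-p,l2-c)
D=l2-(p*2+c)/3
s=robot.state();print((100*s["orientation"].T@np.array([D[0],D[1],0])).round(2))
E
```

```text
dot px 374.8343949044586 232.68789808917197
[0.45014218 0.03655384 0.14      ] [0.45115438 0.03728116 0.085     ] [ 0.49930322 -0.03799507  0.173     ] [ 0.49862552 -0.03758203  0.173     ] shift [ 0.04848334 -0.07413586  0.033     ] [ 0.04747115 -0.07486318  0.088     ]
[ 2.2   0.   -8.58]
```

```bash
python3 -m handwheel '{"travel":[[0.1,0,-0.3],[0.25,0,-0.9],[0.4,0,-1.6],[0.6,0,-2.3],[0.8,0,-3],[1,0,-3.8],[1.2,0,-4.6],[1.4,0,-5.3],[1.55,0,-5.9],[1.6,0,-6.2]],"delta_rot":[[0,0,0],[0,0,0],[0,0,0],[0,0,0],[0,0,0],[0,0,0],[0,0,0],[0,0,0],[0,0,0],[0,0,0]],"claw":[1,1,1,1,1,1,1,1,1,1]}'
python3 -m handwheel '{"travel":[[0.1,0,-0.3],[0.2,0,-0.8],[0.35,0,-1.3],[0.5,0,-1.8],[0.58,0,-2.2],[0.6,0,-2.4],[0.6,0,-2.4],[0.6,0,-2.4]],"delta_rot":[[0,0,0],[0,0,0],[0,0,0],[0,0,0],[0,0,0],[0,0,0],[0,0,0],[0,0,0]],"claw":[1,1,1,1,1,1,1,1]}'
python3 - <<'E'
from h import *
from cell import robot
go((.4201+.048,.13-.0745),.0421,18.6)
for n in("scene","side"):
    d=robot.snapshot(n);cv2.imwrite(f"pics/{n}2.png",d["img"])
    np.savez(f"pics/{n}2.npz",**d)
a=cv2.imread("pics/scene2.png")[205:280,320:420]
S=cv2.imread("pics/side2.png")
b=S[140:215,280:380]
cv2.imwrite("pics/v8.png",np.hstack([cv2.resize(a,(400,300),interpolation=cv2.INTER_CUBIC),cv2.resize(b,(400,300),interpolation=cv2.INTER_CUBIC)]))
E
```

```text
time_s: 11.3
tcp_pos: [0.454, 0.077, 0.0429]
orientation: [[0.949, -0.002, -0.317], [0.317, 0.004, 0.949], [-0.0, -1.0, 0.004]]
contact_force: [-5.6, 12.2, 11.2]
grip_width: 0.0233
time_s: 12.1
tcp_pos: [0.4674, 0.0561, 0.0429]
orientation: [[0.948, -0.001, -0.317], [0.317, 0.003, 0.948], [0.0, -1.0, 0.003]]
contact_force: [-5.0, 9.2, 9.2]
grip_width: 0.0235
t 12.1 tcp [0.4674 0.0561 0.0429] yaw 18.48 F [-5.   9.2  9.2] w 0.0235
travel [ 0.05  0.08 -0.08] rot [-0.0032 -0.0021  0.0001]
```

View pics/v8.png

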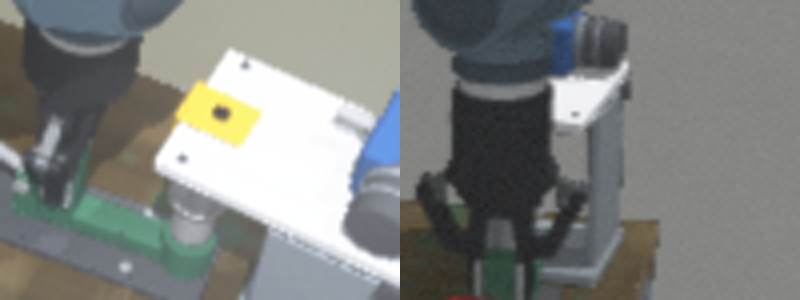

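The pin is now hidden under the lip. In the left crop the cup rim spans about (167–222, to row 218) and the dot is at (221,113). I'll check the projected cup against that.

```bash
python3 - <<'E'
from h import *
d=dict(np.load("pics/scene2.npz"))
l=np.array([.4986,-.0376])
D=np.array([.4674-.4199,.0561-.1291]);P0=np.array([.4505,.0368])
def pr(X):return cv2.projectPoints(np.array(X,float),cv2.Rodrigues(d["R"])[0],d["t"],d["mtx"],None)[0][:,0]
a=np.linspace(0,2*np.pi,73)
for n,c in(("at lift",l),("by motion",P0+D)):
    q=(pr([[c[0]+.021*np.cos(t),c[1]+.021*np.sin(t),.085] for t in a])-[320,205])*4+1.5
    print(n,c,"rim crop px u",q[:,0].min().round(),q[:,0].max().round(),"v",q[:,1].min().round(),q[:,1].max().round())
print((pr([[*l,.173]])-[320,205])*4+1.5)
E
```

```text
at lift [ 0.4986 -0.0376] rim crop px u 170.0 233.0 v 171.0 221.0
by motion [ 0.498  -0.0362] rim crop px u 168.0 231.0 v 171.0 221.0
[[220.83710301 112.28895961]]
```

```bash
python3 -m handwheel '{"travel":[[0.03,0,-0.1],[0.05,0,-0.2],[0.05,0,-0.2],[0.05,0,-0.2]],"delta_rot":[[0,0,0],[0,0,0],[0,0,0],[0,0,0]],"claw":[1,1,1,1]}'
python3 -m handwheel '{"travel":[[0,0,0],[0,0,0],[0,0,0],[0,0,0],[0,0,0],[0,0,0],[0,0,0],[0,0,0]],"delta_rot":[[0,0,0],[0,0,0],[0,0,0],[0,0,0],[0,0,0],[0,0,0],[0,0,0],[0,0,0]],"claw":[0.5,0,-0.5,-1,-1,-1,-1,-1]}' 40
```

```text
time_s: 12.6
tcp_pos: [0.4682, 0.0548, 0.0429]
orientation: [[0.948, -0.002, -0.317], [0.317, 0.004, 0.948], [-0.0, -1.0, 0.004]]
contact_force: [-6.5, 11.7, 10.7]
grip_width: 0.0234
time_s: 13.4
tcp_pos: [0.4688, 0.0527, 0.0423]
orientation: [[0.948, -0.0, -0.317], [0.317, -0.0, 0.948], [-0.0, -1.0, -0.0]]
contact_force: [0.1, -0.3, -0.2]
grip_width: 0.0853
```

```bash
python3 -m handwheel '{"travel":[[0,-2,0],[0,-5,0.3],[0,-8,2],[0,-10,5],[0,-10,8],[0,-10,10],[0,-9.5,10.8],[0,-9,10.8],[0,-9,10.8],[0,-9,10.8]],"delta_rot":[[0,0,0],[0,0,0],[0,0,0],[0,0,0],[0,0,0],[0,0,0],[0,0,0],[0,0,0],[0,0,0],[0,0,0]],"claw":[-1,-1,-1,0,1,1,1,1,1,1]}'
python3 - <<'E'
from h import *
from cell import robot
import pickle
s=robot.state();R=s["orientation"];t=s["tcp_pos"];print(t)
w=robot.snapshot("wrist");d=robot.snapshot("scene");cv2.imwrite("pics/scene3.png",d["img"]);pickle.dump((w,s),open("pics/w5.pkl","wb"))
a=d["img"][205:280,320:420];b=w["img"][150:360,142:422]
cv2.imwrite("pics/v9.png",np.hstack([cv2.resize(a,(400,300),interpolation=cv2.INTER_CUBIC),cv2.resize(b,(400,300),interpolation=cv2.INTER_CUBIC)]))
E
```

```text
time_s: 14.4
tcp_pos: [0.4345, 0.1544, 0.1318]
orientation: [[0.949, -0.001, -0.316], [0.316, -0.0, 0.949], [-0.001, -1.0, 0.0]]
contact_force: [0.7, -0.0, -0.4]
grip_width: -0.0002
[0.43454934 0.15435385 0.13178377]
```

View pics/v9.png

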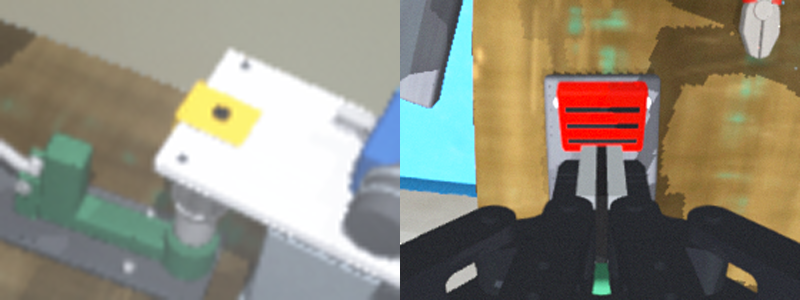

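The fingertips at (603,150) line up sideways with the paddle at (603,118). The jack hasn't moved noticeably since release, so the last check is how far along the paddle the tips are.

```bash
python3 - <<'E'
from h import *
import pickle
d,s=pickle.load(open("pics/w5.pkl","rb"));R=s["orientation"];t=s["tcp_pos"]
for z in(.085,.094,.103):
    w=wray(d,s,(142+(603-400)*.7,150+82*.7),z);print(z,(R.T@(w-t)).round(4))
E
```

```text
0.085 [0.0001 0.0468 0.0177]
0.094 [0.0001 0.0378 0.0202]
0.103 [0.     0.0288 0.0227]
```

```bash
python3 -m handwheel '{"travel":[[0,1.5,0.1],[0,3,0.1],[0,3.7,0.1],[0,4.3,0.2],[0,4.9,0.35],[0,5.4,0.5],[0,5.9,0.65],[0,6.3,0.75],[0,6.6,0.85],[0,6.6,0.85]],"delta_rot":[[0,0,0],[0,0,0],[0,0,0],[0,0,0],[0,0,0],[0,0,0],[0,0,0],[0,0,0],[0,0,0],[0,0,0]],"claw":[1,1,1,1,1,1,1,1,1,1]}'
```

```text
time_s: 15.5
tcp_pos: [0.4326, 0.1636, 0.0672]
orientation: [[0.948, 0.001, -0.318], [0.318, 0.0, 0.948], [0.001, -1.0, -0.0]]
contact_force: [-2.3, 0.6, 8.4]
grip_width: 0.0001
```

Contact force is 8.4 N and the lift has started. I'll press on to the stop.

```bash
python3 -m handwheel '{"travel":[[0,0.3,0.08],[0,0.7,0.15],[0,1.1,0.22],[0,1.5,0.28],[0,1.8,0.32],[0,2.1,0.35],[0,2.3,0.35],[0,2.3,0.35],[0,2.3,0.35],[0,2.3,0.35]],"delta_rot":[[0,0,0],[0,0,0],[0,0,0],[0,0,0],[0,0,0],[0,0,0],[0,0,0],[0,0,0],[0,0,0],[0,0,0]],"claw":[1,1,1,1,1,1,1,1,1,1]}'
python3 - <<'E'
from h import *
from cell import robot
d=robot.snapshot("scene");s=robot.snapshot("side")
a=d["img"][205:280,320:420];b=s["img"][140:215,280:380]
cv2.imwrite("pics/v10.png",np.hstack([cv2.resize(a,(400,300),interpolation=cv2.INTER_CUBIC),cv2.resize(b,(400,300),interpolation=cv2.INTER_CUBIC)]))
E
```

```text
time_s: 16.5
tcp_pos: [0.4322, 0.1662, 0.0477]
orientation: [[0.948, -0.001, -0.319], [0.319, -0.002, 0.948], [-0.001, -1.0, -0.002]]
contact_force: [-15.8, -6.0, 39.2]
grip_width: -0.0001
```

View pics/v10.png

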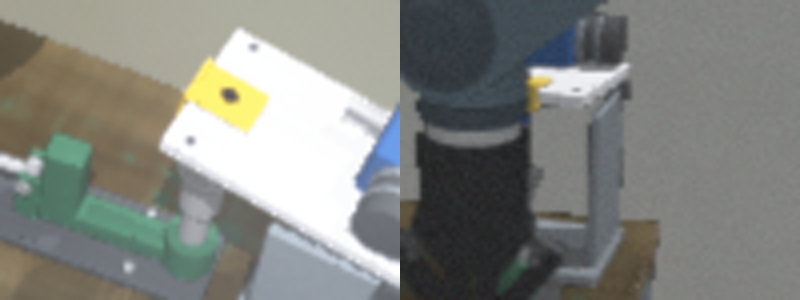

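```bash
python3 -m handwheel '{"travel":[[0,-0.1,0],[0,-0.2,0],[0,-0.2,0],[0,-0.2,0],[0,-0.2,0],[0,-0.2,0]],"delta_rot":[[0,0,0],[0,0,0],[0,0,0],[0,0,0],[0,0,0],[0,0,0]],"claw":[1,1,1,1,1,1]}'
python3 - <<'E'
from h import *
from cell import robot
d=robot.snapshot("scene")["img"]
g=cv2.cvtColor(d[222:240,368:388],cv2.COLOR_BGR2GRAY).astype(float);y,x=np.mgrid[222:240,368:388]
w=np.clip(130-g,0,None)*((abs(x-377.5)<5)&(abs(y-228.7)<5));u,v=(w*x).sum()/w.sum(),(w*y).sum()/w.sum()
c=dict(np.load("pics/scene2.npz"));print(u,v)
for z in(.183,.188,.191,.194):
    print(z,ray(c,(u,v),z))
s=robot.state();print(s["contact_force"],s["tcp_pos"])
E
```

```text
time_s: 17.2
tcp_pos: [0.432, 0.1661, 0.0482]
orientation: [[0.948, 0.0, -0.318], [0.318, -0.002, 0.948], [-0.0, -1.0, -0.002]]
contact_force: [-10.6, -5.3, 25.3]
grip_width: -0.0002
376.89629629629627 228.45185185185184
0.183 [ 0.50580646 -0.03698194  0.183     ]
0.188 [ 0.5017942  -0.03892615  0.188     ]
0.191 [ 0.49938685 -0.04009268  0.191     ]
0.194 [ 0.49697949 -0.04125922  0.194     ]
[-10.37303513  -4.93940261  25.65422508] [0.43200278 0.1661265  0.04825949]
```

```bash
python3 -c "
from cell import robot
print(robot.finish_job())"
```

```text
the job is handed in; nothing more can be done
None
```

I stood the long pin in the jack's cup and let go of it. I then slid the jack by its post until the pin was under the lift shoe, pressed the paddle to its stop and handed the job in at about 17 s, still pressing.

**Last checks that passed:**
- **Lever:** the fingertips were at z ≈ 48 mm against about 49 mm for the paddle right down. They pressed with about 25 N, more than the 12 N that lifting needs, so the lever is at its stop.
- **Lift:** the shoe's dot in the scene image fits a rise of about 18 mm (10 mm needed).
- **Jack and stand:** the last picture shows the jack flat. The robot did not appear to touch the stand, and the tool was well away from it.
- **Bystanders:** I never moved near the short pin, tape or nippers, but I did not check their positions again at the end.

**Less certain or not in agreement:**
- **Pin under shoe:** I did not see the pin's top against the shoe, because the lip hides it. From the scene camera and the measured arm travel I put the offset at about 2–4 mm, within the 12 mm limit. One rim edge in the picture fell about 2 pixels (4–5 mm) off its predicted place, probably because the lip hides it.
- **Camera disagreement:** the scene and wrist cameras differed by 2–8 mm on absolute positions, so I placed the jack from the pin-to-dot difference within one scene image.
- **Sideways force:** about 11 N of sideways force was left on the tool while pressing. I eased the press from 39 N to 25 N, which reduced it, but I did not find the cause.

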